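Put the spanners back in the rack in order of size

TASK

Put the four loose double-ended spanners away in the yellow spanner rack in order of size: the longest across the notches at the rack's wide end, and so on down to the shortest at its narrow end. Lay each one flat, down in its own pair of notches and centred between them, without dropping it from a height, and leave them all let go. Don't knock over the jar of screws.

Things in the scene. Friction and masses are not known exactly. Their poses are not given: they have to be found in the camera images.
- spanner_a: the shortest of 4 loose steel double open-ended spanners lying flat on the bench: 140 mm long, heads 20 mm wide, 7.5 mm thick; straight shank 9 mm wide, 6 mm thick, its underside 0.75 mm above that of the heads; 60 g. Origin: mid-length (balance point), underside of the heads; x along the length, z up. The same either way round.
- spanner_b: the second shortest of 4 loose steel double open-ended spanners lying flat on the bench: 172 mm long, heads 28 mm wide, 8.5 mm thick; straight shank 11.5 mm wide, 7 mm thick, its underside 0.75 mm above that of the heads; 100 g. Origin: mid-length (balance point), underside of the heads; x along the length, z up. The same either way round.
- spanner_c: the second longest of 4 loose steel double open-ended spanners lying flat on the bench: 205 mm long, heads 36 mm wide, 9.5 mm thick; straight shank 14 mm wide, 8 mm thick, its underside 0.75 mm above that of the heads; 160 g. Origin: mid-length (balance point), underside of the heads; x along the length, z up. The same either way round.
- spanner_d: the longest of 4 loose steel double open-ended spanners lying flat on the bench: 238 mm long, heads 45 mm wide, 10.5 mm thick; straight shank 17 mm wide, 9 mm thick, its underside 0.75 mm above that of the heads; 240 g. Origin: mid-length (balance point), underside of the heads; x along the length, z up. The same either way round.
- notch_1: place 1 of 4 from the rack's narrow end (the narrow end): a pair of facing notches, one in each rail, 19 mm wide at their dark rubber floors, flaring upwards; rail centres 56 mm apart here. Origin: midway between the two notches at floor height, 18 mm above the bench; x from notch to notch (the way a spanner lies), y towards the wide end, z up.
- notch_2: place 2 of 4 from the rack's narrow end: a pair of facing notches, one in each rail, 21.5 mm wide at their dark rubber floors, flaring upwards; rail centres 66.7 mm apart here. Origin: midway between the two notches at floor height, 18 mm above the bench; x from notch to notch (the way a spanner lies), y towards the wide end, z up.
- notch_3: place 3 of 4 from the rack's narrow end: a pair of facing notches, one in each rail, 24 mm wide at their dark rubber floors, flaring upwards; rail centres 78.4 mm apart here. Origin: midway between the two notches at floor height, 18 mm above the bench; x from notch to notch (the way a spanner lies), y towards the wide end, z up.
- notch_4: place 4 of 4 from the rack's narrow end (the wide end): a pair of facing notches, one in each rail, 27 mm wide at their dark rubber floors, flaring upwards; rail centres 92 mm apart here. Origin: midway between the two notches at floor height, 18 mm above the bench; x from notch to notch (the way a spanner lies), y towards the wide end, z up.
- rack: yellow rack fixed to the bench, at any yaw: two toothed rails 8 mm thick, 210 mm long, nearer together at one end; open between them to a 4 mm base plate. Origin on the bench; y along it to the wide end; places at y = -74, -30, 18, 74 mm. Tooth tips 15 to 17 mm above the notch floors. A shank rests on both floors, heads outside the rails. Opening the gripper wide hits the spanners next door.
- jar: closed pale frosted glass jar of screws with a steel lid, 58 mm across, 71 mm tall, standing upright and loose beyond the middle of the work area. Origin: centre of its underside; z up. Not to be knocked over.

How it is judged:
At the end, for the whole second after the job is handed in: Spanners released and still, shortest in notch_1 to longest in notch_4, each down in both notches (height within 5 mm, level within 0.1 rad), its middle within 15 mm of the place along its length and 10 mm across, lined up within 0.25 rad; the jar upright (x of spanner_a in the frame of notch_1 between -0.015 and 0.015 m and y of spanner_a in the frame of notch_1 between -0.01 and 0.01 m and z of spanner_a in the frame of notch_1 between -0.005 and 0.005 m and angle between the x axis of spanner_a and the x axis of notch_1, either way round below 0.25 rad and angle between the z axis of spanner_a and the z axis of notch_1, either way round below 0.1 rad and linear speed of each of spanner_a, spanner_b, spanner_c, spanner_d below 0.02 m/s and angular speed of each of spanner_a, spanner_b, spanner_c, spanner_d below 0.2 rad/s and contact force between each of spanner_a, spanner_b, spanner_c, spanner_d and the fingers below 0.05 N and x of spanner_b in the frame of notch_2 between -0.015 and 0.015 m and y of spanner_b in the frame of notch_2 between -0.01 and 0.01 m and z of spanner_b in the frame of notch_2 between -0.005 and 0.005 m and angle between the x axis of spanner_b and the x axis of notch_2, either way round below 0.25 rad and angle between the z axis of spanner_b and the z axis of notch_2, either way round below 0.1 rad and x of spanner_c in the frame of notch_3 between -0.015 and 0.015 m and y of spanner_c in the frame of notch_3 between -0.01 and 0.01 m and z of spanner_c in the frame of notch_3 between -0.005 and 0.005 m and angle between the x axis of spanner_c and the x axis of notch_3, either way round below 0.25 rad and angle between the z axis of spanner_c and the z axis of notch_3, either way round below 0.1 rad and x of spanner_d in the frame of notch_4 between -0.015 and 0.015 m and y of spanner_d in the frame of notch_4 between -0.01 and 0.01 m and z of spanner_d in the frame of notch_4 between -0.005 and 0.005 m and angle between the x axis of spanner_d and the x axis of notch_4, either way round below 0.25 rad and angle between the z axis of spanner_d and the z axis of notch_4, either way round below 0.1 rad and angle between jar's own z axis and vertical below 0.2 rad); the robot touches nothing.
It fails at once if the jar of screws is knocked over (angle between jar's own z axis and vertical above 0.5 rad).
It fails at once if a spanner is dropped (out of the fingers and falling faster than 0.8 m/s, as after a fall of more than about 3 cm) ((linear speed of spanner_a above 0.8 m/s and contact force between spanner_a and the fingers below 0.05 N) or (linear speed of spanner_b above 0.8 m/s and contact force between spanner_b and the fingers below 0.05 N) or (linear speed of spanner_c above 0.8 m/s and contact force between spanner_c and the fingers below 0.05 N) or (linear speed of spanner_d above 0.8 m/s and contact force between spanner_d and the fingers below 0.05 N)).
It also fails if it takes over 101 s, if anything falls off the work surface, if the arm or the gripper's body presses on something with over 40 N, if the wrist force passes 120 N, or if a joint passes its speed limit or range.

ROBOT

A 6-joint arm with a two-finger parallel gripper is mounted at the origin on the work surface. World frame = base frame: x ahead of the robot, y to its left, z up, the work surface at z = 0. Lengths are in m, angles in rad, forces in N, time in s.
With the tool pointing down it reaches from about 0.325 to 0.9 m from the base axis. Payload 6.1 kg.
Tool frame: the origin (TCP) lies between the finger pads; the fingertips stand 19 mm ahead of it and the grasp point (between the pads) is the TCP; z points along the fingers, y is the line along which they close (so a half turn about z gives the same grasp; the last joint's range is limited). The gripper opens to 87 mm and grips with 3 to 60 N. Pads are 19 mm wide; open, the fingers measure 117 mm over their backs; the gripper's body (75 mm by 190 mm) begins 51 mm behind the grasp point.
Start: joints at [1.058, 0.22, 1.526, -0, 1.395, -0.126], TCP at [0.236, 0.579, 0.242] pointing down, gripper open.
Joint ranges: [-2.98, 2.98], [-0.91, 2.08], [0.09, 2.57], [-1.24, 4.39], [0.2, 2.65], [-2.68, 2.68]. Speed limits (rad/s): [2.57, 2.57, 3.01, 3.14, 3.14, 3.14].

INTERFACE

Orientations are given as a rotation vector (axis times angle).
In Python, from plant import * gives the robot as it stands. The module is installed in compiled form; this text tells all that it offers.
- The arm moves only by the tool play_rows, never from a script. Its argument "increments" is a list that holds one entry, the list of rows, each a list of 7 numbers: the shift along the tool's x, y, z in units of 25 mm (1.0 is 25 mm), then the turn, a rotation vector about the tool's x, y, z in rad, then the finger opening in mm, from 0 to 87. In form: [[[dx, dy, dz, wx, wy, wz, gripper], ...]]. A call has 1 to 5 rows; each row shifts and turns the commanded pose from where the row before left it, along the tool's axes as they then stand; what a row does not reach is not made up. A row lasts 1/10 s, in which the tool goes at most 50 mm and 8.59 degrees, less where a joint would pass 70% of its speed; a pose out of reach is approached as far as the arm can. A call is refused whole if a number of a shift passes 1 or a number of a turn 0.15, either way. A call with a gripper value outside its range is refused whole. The fingers move at their own pace and stop on an object; "newtons" is the grip in N (left out, the last holds). Time passes only in rows, so rows that do not move let the fingers close. It gives the time, the measured TCP pose, the force, the opening and the grip force at its end, in the units of the state.
- get_obs(): the state, without advancing time (a new reading comes with each control period).
- grab_frame(name): name is "scene" or "side" or "wrist"; returns a dict with "color" (400x640x3 uint8, blue, green, red), "fx", "fy", "cx", "cy" (pixels), "rvec" (rotation vector, rad) and "tvec" (3), from world to camera coordinates, as OpenCV has them. Camera axes: x right, y down, z forward; pixel columns grow to the right and rows downward; lengths in m; the calibration is good to about 2 mm. A picture is of the moment at which its call begins. There is no depth.
- job_done(): hands the job in; it is judged then, once.
The state is a dict: "time_s": time; "qpos": joint angles; "dq": joint speeds; "joint_torque": joint torques, N m; "tool_pos": TCP position; "tcp_rot": TCP orientation; "wrist_force": force on the tool from outside, world axes, zero at the start; "wrist_torque": the same for the moment, N m; "finger_gap": finger opening in m; "finger_force": force on a finger pad.
Only numpy, scipy, OpenCV 4.12 (cv2) and the standard library are available. Lean on these libraries where they do the work, as an engineer would, in place of code of your own. Each camera call takes 0.05 s, during which the arm holds its last target. There are 200 camera calls.

## Working session

There is one attempt and no reset: what is moved stays moved. The work goes in short steps, Python scripts to look and compute and a tool call to move; the robot and the scene stay as the last step left them, time stands still between calls to the robot, and variables do not carry over. Pictures are saved under pics/ and viewed, at most 14 in all, crops included, and the job is handed in when it is done.

Besides the shell and the picture viewer there is one more tool, called after ">>>" by a JSON object that holds its "method" and its "body", one argument or row to a line. play_rows: Moves the arm, as the interface text tells. Its arguments: {"type":"object","properties":{"increments":{"type":"array"},"newtons":{"type":"number"}},"required":["increments"]}

```bash
mkdir -p pics
python3 - <<'E'
from plant import *
import cv2,numpy as np
for n in ["scene","side"]:
    f=grab_frame(n); cv2.imwrite(f"pics/{n}0.png",f["color"])
    R=cv2.Rodrigues(np.array(f["rvec"],float))[0]; print(n,f["fx"],f["cx"],f["cy"],(-R.T@np.array(f["tvec"])).round(3),R[2].round(3))
o=get_obs();print(o["time_s"],o["tool_pos"],o["tcp_rot"],o["finger_gap"])
E
```

```text
scene 426.89226674029055 322.77355593778424 199.42898001591604 [1.4   0.258 0.894] [-0.68  -0.204 -0.704]
side 385.44399055420473 334.1967172044517 203.06905896763624 [ 0.089 -0.608  0.64 ] [ 0.49   0.617 -0.616]
0.1 [0.23553789 0.57837003 0.24057493] [-6.03730559e-01 -3.08249333e+00  2.52916288e-03] 0.0866665980485883
```

View pics/scene0.png

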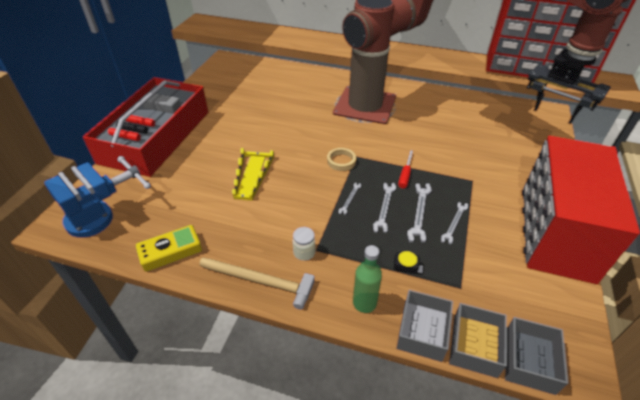

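View pics/side0.png

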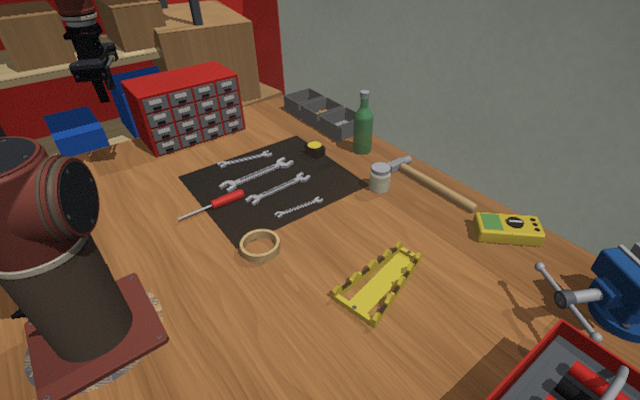

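Scene view: the spanners lie on the dark mat at about (349,198), (384,207), (420,212) and (455,222), smallest nearest the rack by eye. The rack is at (253,173), wide end still to be determined, and the jar at (304,243). The side view agrees: rack (378,283), jar (379,177).

```bash
cat > h.py <<'E'
from plant import *
import cv2,numpy as np
def grab(n):
    f=grab_frame(n); f["R"]=cv2.Rodrigues(np.array(f["rvec"],float))[0]; f["t"]=np.array(f["tvec"],float).ravel(); return f
def ray(f,p,z):
    p=np.atleast_2d(p).astype(float)
    d=np.c_[(p[:,0]-f["cx"])/f["fx"],(p[:,1]-f["cy"])/f["fy"],np.ones(len(p))]@f["R"]
    o=-f["R"].T@f["t"]; return o+d*((z-o[2])/d[:,2])[:,None]
def proj(f,P):
    c=np.atleast_2d(P)@f["R"].T+f["t"]; return np.c_[c[:,0]/c[:,2]*f["fx"]+f["cx"],c[:,1]/c[:,2]*f["fy"]+f["cy"]]
def blobs(m,amin):
    n,l,s,c=cv2.connectedComponentsWithStats(m.astype(np.uint8)); return [np.argwhere(l==i)[:,::-1] for i in range(1,n) if s[i,4]>amin]
def rect(W): # centre,length,width,angle of world xy points
    c,(w,h),a=cv2.minAreaRect((W[:,:2]*1000).astype(np.float32)); a=np.radians(a)
    if h>w: w,h=h,w; a+=np.pi/2
    a=(a+np.pi/2)%np.pi-np.pi/2
    return np.round(c,1),round(w,1),round(h,1),round(a,3)
def spanners(f,z=0.008,amin=60):
    h=cv2.cvtColor(f["color"],cv2.COLOR_BGR2HSV); m=(h[...,2]>100)&(h[...,1]<60)
    out=[]
    for b in blobs(m,amin):
        r=rect(ray(f,b,z))
        if 100<r[1]<270 and 10<r[2]<60: out.append((b.mean(0).round(),r))
    return out
def yellow(f):
    h=cv2.cvtColor(f["color"],cv2.COLOR_BGR2HSV); return (h[...,0]>22)&(h[...,0]<35)&(h[...,1]>150)&(h[...,2]>90)
E
python3 - <<'E'
from h import *
for n in ["scene","side"]:
    f=grab(n); print(n)
    for s in spanners(f): print(s)
    for b in blobs(yellow(f),300): 
        for z in (0.02,0.034): print("Y",b.mean(0).round(),rect(ray(f,b,z)))
    if n=="scene": print("jar base",ray(f,[[304,257]],0))
    cv2.imwrite(f"pics/rack_{n}.png",cv2.resize(f["color"][130:210,210:310] if n=="scene" else f["color"][230:335,310:440],None,fx=6,fy=5.5,interpolation=cv2.INTER_CUBIC)[:600,:800])
E
```

```text
scene
(array([576.,  13.]), (array([-1226.1,   872. ]), 112.4, 47.0, np.float64(-0.198)))
(array([567.,  32.]), (array([-944.7,  804.7]), 100.8, 43.9, np.float64(-0.248)))
(array([374.,  54.]), (array([-424.2,  -49.1]), 125.3, 41.3, np.float64(-0.991)))
(array([562.,  93.]), (array([-323.7,  725.9]), 140.7, 22.7, np.float64(1.149)))
(array([634., 134.]), (array([-130.1,  950.5]), 166.8, 40.2, np.float64(-0.186)))
(array([625., 174.]), (array([139.1, 880.6]), 233.8, 12.7, np.float64(-0.002)))
(array([ 81., 178.]), (array([ 687.2, -739. ]), 152.2, 30.9, np.float64(1.033)))
(array([ 67., 182.]), (array([ 711.3, -759.1]), 134.6, 39.0, np.float64(1.267)))
(array([349., 198.]), (array([511.5,  74. ]), 142.7, 24.3, np.float64(-0.103)))
(array([384., 208.]), (array([513.2, 179.8]), 209.1, 41.7, np.float64(0.052)))
(array([419., 213.]), (array([499.7, 280. ]), 246.8, 50.8, np.float64(0.044)))
(array([454., 223.]), (array([513.2, 380.6]), 178.2, 31.4, np.float64(-0.214)))
(array([303., 243.]), (array([716.1,  -1.1]), 110.4, 54.6, np.float64(0.317)))
Y [251. 174.] (array([ 505. , -236.6]), 239.
[... 292 characters left out ...]
 ]]
side
(array([244., 158.]), (array([514.6, 378.6]), 168.2, 34.2, np.float64(-0.204)))
(array([255., 174.]), (array([505.3, 279.8]), 238.1, 56.4, np.float64(0.053)))
(array([277., 188.]), (array([515.9, 179.2]), 202.4, 44.7, np.float64(0.053)))
(array([298., 207.]), (array([511.2,  73.5]), 139.1, 25.0, np.float64(-0.104)))
(array([ 36., 268.]), (array([-62.1, 252.5]), 137.4, 45.4, np.float64(-0.167)))
Y [513. 231.] (array([ 851.1, -324.3]), 160.2, 112.2, np.float64(-0.795))
Y [513. 231.] (array([ 833.9, -330.7]), 156.5, 109.7, np.float64(-0.795))
Y [378. 283.] (array([ 505.5, -245.1]), 223.2, 116.1, np.float64(0.203))
Y [378. 283.] (array([ 496.1, -253.3]), 218.2, 113.5, np.float64(0.203))
```

View pics/rack_side.png

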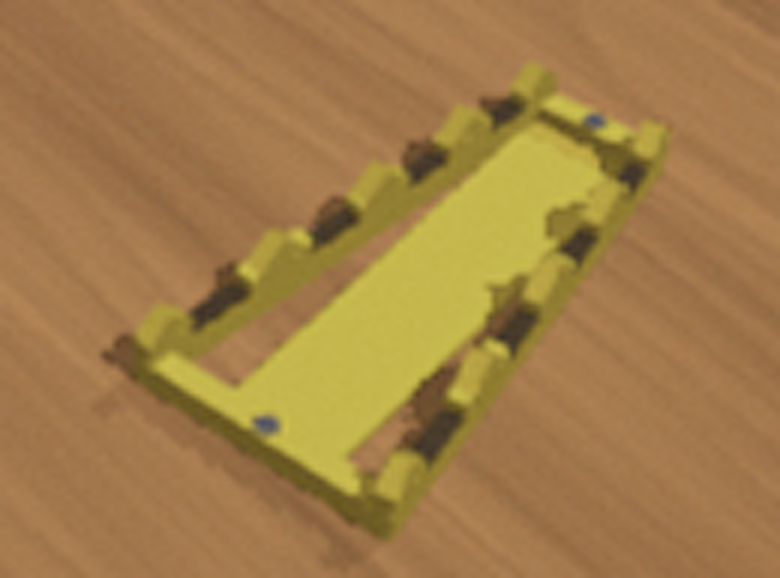

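```bash
cat >> h.py <<'E'
def plan(x,y,z,a):
    o=get_obs(); R=cv2.Rodrigues(np.array(o["tcp_rot"],float))[0]; p=np.array(o["tool_pos"])
    cur=np.arctan2(R[1,0],R[0,0]); w=-((a-cur+np.pi)%(2*np.pi)-np.pi)
    X=np.array([np.cos(a),np.sin(a),0]); Y=np.array([np.sin(a),-np.cos(a),0]); d=np.array([x,y,z])-p
    print("t",round(o["time_s"],2),"pos",p.round(4),"ang",round(cur,3),"gap",round(o["finger_gap"]*1000,1),"tilt",R[:2,2].round(3),"| wz",round(w,3),"then dx,dy,dz",(np.array([d@X,d@Y,-d[2]])/.025).round(2))
E
python3 - <<'E'
from h import *
plan(.514,.3795,.06,2.934)
f=grab("wrist"); o=get_obs(); R=cv2.Rodrigues(np.array(o["tcp_rot"],float))[0]
c=-f["R"].T@f["t"]-np.array(o["tool_pos"]); print("cam in tool",(R.T@c).round(3),(R.T@f["R"][2]).round(3),f["fx"])
E
```

```text
t 0.2 pos [0.2356 0.5785 0.2408] ang 2.755 gap 86.8 tilt [-0.001 -0.001] | wz -0.179 then dx,dy,dz [-12.54  -5.49   7.23]
cam in tool [ 0.074 -0.001 -0.144] [-0.269 -0.001  0.963] 283.1053455626715
```

>>> {"method": "play_rows", "body": {
  "increments": [
    [[-0.8, -0.4, 0, 0, 0, -0.09, 60], [-0.8, -0.4, 0, 0, 0, -0.09, 50], [-0.9, -0.4, 0.3, 0, 0, 0, 40], [-0.9, -0.4, 0.3, 0, 0, 0, 40], [-0.9, -0.4, 0.3, 0, 0, 0, 40]]
  ],
  "newtons": 30
}}

```text
time_s: 0.75
tool_pos: [0.3273, 0.5028, 0.2188]
tcp_rot: [0.324, 3.125, 0.0]
wrist_force: [0.4, 1.1, -0.1]
finger_gap: 0.0548
finger_force: 0.0
```

>>> {"method": "play_rows", "body": {
  "increments": [
    [[-0.9, -0.4, 0.3, 0, 0, 0, 40], [-0.9, -0.4, 0.3, 0, 0, 0, 40], [-0.9, -0.4, 0.3, 0, 0, 0, 40], [-0.9, -0.4, 0.3, 0, 0, 0, 40], [-0.9, -0.4, 0.3, 0, 0, 0, 40]]
  ]
}}

```text
time_s: 1.25
tool_pos: [0.4272, 0.4306, 0.1811]
tcp_rot: [-0.324, -3.125, 0.0]
wrist_force: [-0.0, 0.6, -0.9]
finger_gap: 0.04
finger_force: 0.0
```

>>> {"method": "play_rows", "body": {
  "increments": [
    [[-0.9, -0.4, 0.3, 0, 0, 0, 40], [-0.9, -0.4, 0.3, 0, 0, 0, 40], [-0.9, -0.4, 0.3, 0, 0, 0, 40], [0, 0, 0, 0, 0, 0, 40], [0, 0, 0, 0, 0, 0, 40]]
  ]
}}

```text
time_s: 1.75
tool_pos: [0.4863, 0.3878, 0.1587]
tcp_rot: [-0.326, -3.124, 0.0]
wrist_force: [-0.2, 0.6, 0.6]
finger_gap: 0.0399
finger_force: 0.0
```

Run:
```python
from h import *
plan(.514,.3795,.02,2.934)
f=grab("wrist"); cv2.imwrite("pics/w1.png",f["color"]); print(proj(f,[.514,.3795,.008]).round())
for s in spanners(f,amin=500): print(s)
```

```text
t 1.75 pos [0.4863 0.3878 0.1587] ang 2.933 gap 39.9 tilt [-0.001 -0.   ] | wz -0.001 then dx,dy,dz [-1.15 -0.1   5.55]
[[319. 220.]]
(array([209., 173.]), (array([448.6, 283.2]), 128.2, 46.2, np.float64(0.178)))
(array([320., 196.]), (array([496.4, 387.8]), 133.0, 28.6, np.float64(-0.148)))
(array([151., 275.]), (array([542. , 162.1]), 203.5, 31.5, np.float64(1.363)))
(array([320., 274.]), (array([579.8, 367.5]), 187.5, 18.2, np.float64(1.363)))
```

View pics/w1.png

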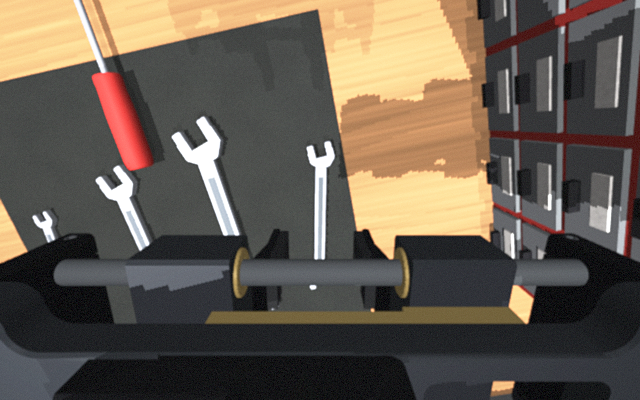

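The wrist view shows spanner b vertical at column 320, centred between the open fingers. I'm descending to grip it.

>>> {"method": "play_rows", "body": {
  "increments": [
    [[-0.6, -0.1, 0.9, 0, 0, 0, 36], [-0.55, 0, 1, 0, 0, 0, 36], [0, 0, 1, 0, 0, 0, 36], [0, 0, 1, 0, 0, 0, 36], [0, 0, 1, 0, 0, 0, 36]]
  ]
}}

```text
time_s: 2.3
tool_pos: [0.5134, 0.381, 0.0362]
tcp_rot: [0.322, 3.124, 0.001]
wrist_force: [0.2, 0.5, 0.5]
finger_gap: 0.036
finger_force: 0.0
```

>>> {"method": "play_rows", "body": {
  "increments": [
    [[0, 0, 0.55, 0, 0, 0, 36], [0, 0, 0, 0, 0, 0, 36], [0, 0, 0, 0, 0, 0, 5], [0, 0, 0, 0, 0, 0, 5], [0, 0, 0, 0, 0, 0, 5]]
  ]
}}

```text
time_s: 2.8
tool_pos: [0.5147, 0.3803, 0.0242]
tcp_rot: [0.324, 3.123, 0.002]
wrist_force: [0.4, 0.1, 0.4]
finger_gap: 0.0195
finger_force: 0.0
```

>>> {"method": "play_rows", "body": {
  "increments": [
    [[0, 0, 0, 0, 0, 0, 5], [0, 0, 0, 0, 0, 0, 5], [0, 0, 0, 0, 0, 0, 5], [0, 0, -0.5, 0, 0, 0, 5], [0, 0, -0.5, 0, 0, 0, 5]]
  ]
}}

```text
time_s: 3.3
tool_pos: [0.5134, 0.3794, 0.0479]
tcp_rot: [-0.324, -3.123, 0.002]
wrist_force: [-0.4, -0.8, -1.0]
finger_gap: 0.0108
finger_force: 30.0
```

Run:
```python
from h import *
# rack notch dark floors from both views (crop pixels -> image), rays at floor height
f=grab("side"); p=np.array([(215,298),(335,215),(425,155),(502,108),(437,432),(517,325),(578,243),(632,172)],float)
P=ray(f,p/[6,5.5]+[310,230],.020); print((P[:,:2]*1000).round())
plan(.5,-.24,.12,1.82)
```

```text
[[ 433. -214.]
 [ 493. -208.]
 [ 540. -205.]
 [ 581. -204.]
 [ 450. -304.]
 [ 505. -287.]
 [ 550. -272.]
 [ 593. -259.]]
t 3.35 pos [0.5151 0.3804 0.051 ] ang 2.935 gap 10.3 tilt [0.002 0.001] | wz 1.115 then dx,dy,dz [-23.9   -6.71  -2.76]
```

View pics/rack_scene.png

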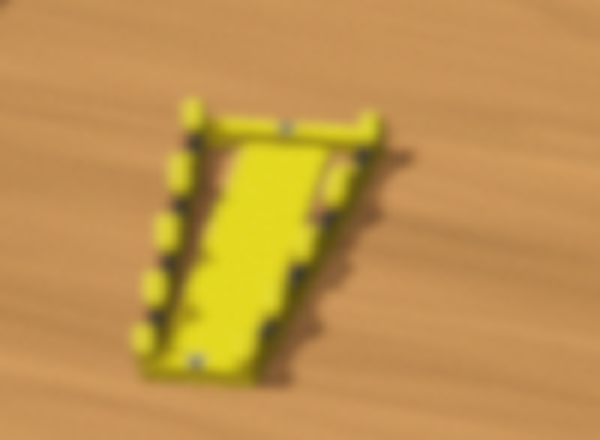

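Scene view: the rack's wide end is at the top of the crop, nearer the robot. The notch floors run down the left rail at (193,142) to (155,318) and down the right rail at (362,155) to (267,327). I'm checking these against the side-view values, whose spacings already match the given sizes.

>>> {"method": "play_rows", "body": {
  "increments": [
    [[0, 0, -0.6, 0, 0, 0.148, 5], [0, 0, -0.6, 0, 0, 0.148, 5], [0, 0, -0.6, 0, 0, 0.148, 5], [0, 0, -0.6, 0, 0, 0.148, 5], [0, 0, -0.6, 0, 0, 0.148, 5]]
  ]
}}

```text
time_s: 3.85
tool_pos: [0.5141, 0.3798, 0.124]
tcp_rot: [1.441, 2.791, 0.001]
wrist_force: [0.0, -0.7, -0.7]
finger_gap: 0.0106
finger_force: 30.0
```

>>> {"method": "play_rows", "body": {
  "increments": [
    [[0, 0, 0, 0, 0, 0.148, 5], [0, 0, 0, 0, 0, 0.148, 5], [0, 0, 0, 0, 0, 0.148, 5], [-0.5, 0, 0, 0, 0, 0, 5], [-0.5, 0, 0, 0, 0, 0, 5]]
  ]
}}

```text
time_s: 4.35
tool_pos: [0.5186, 0.3543, 0.123]
tcp_rot: [2.006, 2.417, 0.0]
wrist_force: [0.7, 0.8, -1.1]
finger_gap: 0.0103
finger_force: 30.0
```

Run:
```python
from h import *
f=grab("scene"); p=np.array([(193,142),(180,204),(168,262),(155,318),(362,155),(329,218),(296,271),(267,327)],float)
P=ray(f,p/[6,5.5]+[210,130],.020)[:,:2]*1000; print(P.round(), ((P[:4]+P[4:])/2).round())
plan(.545,-.2385,.126,1.752)
```

```text
[[ 444. -303.]
 [ 497. -286.]
 [ 544. -270.]
 [ 587. -257.]
 [ 427. -212.]
 [ 484. -207.]
 [ 531. -205.]
 [ 577. -201.]] [[ 435. -257.]
 [ 491. -246.]
 [ 537. -238.]
 [ 582. -229.]]
t 4.4 pos [0.5191 0.3523 0.1228] ang 1.754 gap 10.4 tilt [ 0.    -0.002] | wz 0.002 then dx,dy,dz [-23.43  -3.24  -0.13]
```

>>> {"method": "play_rows", "body": {
  "increments": [
    [[-0.975, -0.14, 0, 0, 0, 0, 5], [-0.975, -0.14, 0, 0, 0, 0, 5], [-0.975, -0.14, 0, 0, 0, 0, 5], [-0.975, -0.14, 0, 0, 0, 0, 5], [-0.975, -0.14, 0, 0, 0, 0, 5]]
  ]
}}

```text
time_s: 4.9
tool_pos: [0.5231, 0.2304, 0.1229]
tcp_rot: [2.01, 2.414, 0.0]
wrist_force: [0.4, -0.2, -1.3]
finger_gap: 0.0107
finger_force: 30.0
```

>>> {"method": "play_rows", "body": {
  "increments": [
    [[-0.975, -0.14, 0, 0, 0, 0, 5], [-0.975, -0.14, 0, 0, 0, 0, 5], [-0.975, -0.14, 0, 0, 0, 0, 5], [-0.975, -0.14, 0, 0, 0, 0, 5], [-0.975, -0.14, 0, 0, 0, 0, 5]]
  ]
}}

```text
time_s: 5.4
tool_pos: [0.5275, 0.1074, 0.123]
tcp_rot: [2.01, 2.414, 0.0]
wrist_force: [-0.6, 0.2, -0.9]
finger_gap: 0.0105
finger_force: 30.0
```

>>> {"method": "play_rows", "body": {
  "increments": [
    [[-0.975, -0.14, 0, 0, 0, 0, 5], [-0.975, -0.14, 0, 0, 0, 0, 5], [-0.975, -0.14, 0, 0, 0, 0, 5], [-0.975, -0.14, 0, 0, 0, 0, 5], [-0.975, -0.14, 0, 0, 0, 0, 5]]
  ]
}}

```text
time_s: 5.9
tool_pos: [0.532, -0.0157, 0.123]
tcp_rot: [2.01, 2.414, 0.0]
wrist_force: [0.1, 0.6, -1.7]
finger_gap: 0.0107
finger_force: 30.0
```

>>> {"method": "play_rows", "body": {
  "increments": [
    [[-0.975, -0.14, 0, 0, 0, 0, 5], [-0.975, -0.14, 0, 0, 0, 0, 5], [-0.975, -0.14, 0, 0, 0, 0, 5], [0, 0, 0, 0, 0, 0, 5], [0, 0, 0, 0, 0, 0, 5]]
  ]
}}

```text
time_s: 6.4
tool_pos: [0.5347, -0.0884, 0.1228]
tcp_rot: [-2.013, -2.411, -0.0]
wrist_force: [-0.0, -0.1, -1.1]
finger_gap: 0.0106
finger_force: 30.0
```

Run:
```python
from h import *
plan(.5413,-.2382,.07,1.752)
f=grab("wrist"); cv2.imwrite("pics/w2.png",f["color"])
```

```text
t 6.4 pos [ 0.5347 -0.0884  0.1228] ang 1.75 gap 10.6 tilt [-0.  0.] | wz -0.002 then dx,dy,dz [-5.94 -0.82  2.11]
```

View pics/w2.png

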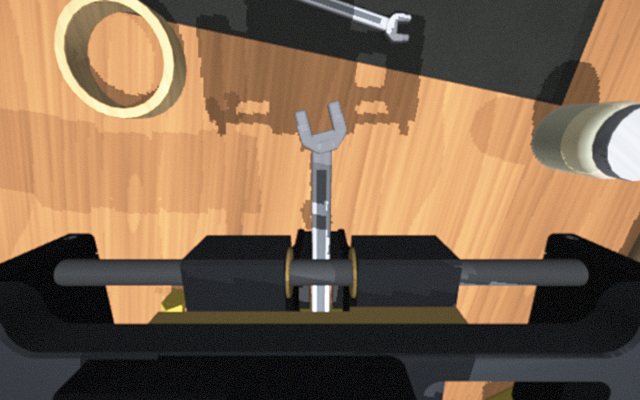

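The wrist view shows spanner b held level, head at (320,130). The jar is clear on the right at (590,140).

>>> {"method": "play_rows", "body": {
  "increments": [
    [[-0.99, -0.14, 0, 0, 0, 0, 5], [-0.99, -0.14, 0, 0, 0, 0, 5], [-0.99, -0.14, 0, 0, 0, 0, 5], [-0.99, -0.14, 0, 0, 0, 0, 5], [-0.99, -0.14, 0, 0, 0, 0, 5]]
  ]
}}

```text
time_s: 6.95
tool_pos: [0.54, -0.2123, 0.1228]
tcp_rot: [-2.01, -2.414, -0.0]
wrist_force: [0.7, 0.6, -0.3]
finger_gap: 0.0103
finger_force: 30.0
```

>>> {"method": "play_rows", "body": {
  "increments": [
    [[-0.99, -0.12, 0, 0, 0, 0, 5], [0, 0, 0.7, 0, 0, 0, 5], [0, 0, 0.7, 0, 0, 0, 5], [0, 0, 0.7, 0, 0, 0, 5], [0, 0, 0, 0, 0, 0, 5]]
  ]
}}

```text
time_s: 7.45
tool_pos: [0.5395, -0.2353, 0.0674]
tcp_rot: [-2.007, -2.41, 0.001]
wrist_force: [-0.8, 1.1, -1.2]
finger_gap: 0.0103
finger_force: 30.0
```

Run:
```python
from h import *
plan(.5413,-.2382,.0405,1.752)
a=grab("side")["color"][200:330,310:450]; b=grab("scene")["color"][120:220,190:320]
cv2.imwrite("pics/p2.png",np.vstack([cv2.resize(a,(600,300)),cv2.resize(b,(600,300))]))
```

```text
t 7.45 pos [ 0.5395 -0.2353  0.0674] ang 1.753 gap 10.3 tilt [-0.005  0.003] | wz 0.001 then dx,dy,dz [-0.13  0.05  1.08]
```

View pics/p2.png

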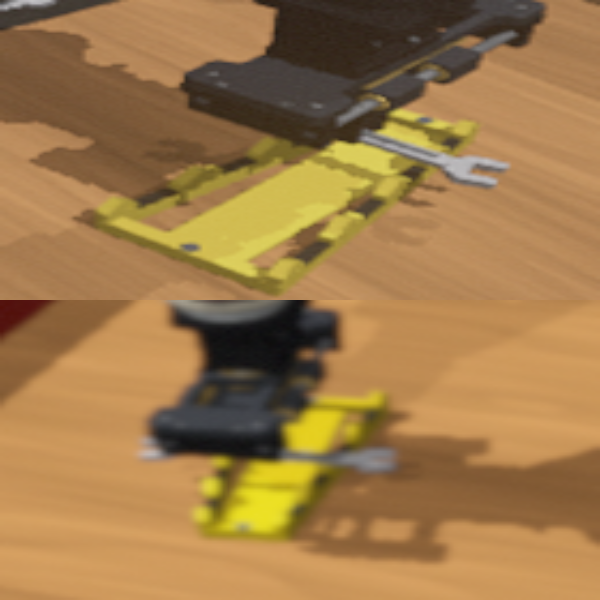

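The two views show spanner b above the second place from the narrow end, lined up with the notches. I'm lowering it.

>>> {"method": "play_rows", "body": {
  "increments": [
    [[-0.1, 0.05, 0.3, 0, 0, 0, 5], [0, 0, 0.3, 0, 0, 0, 5], [0, 0, 0.2, 0, 0, 0, 5], [0, 0, 0, 0, 0, 0, 5], [0, 0, 0, 0, 0, 0, 5]]
  ]
}}

```text
time_s: 8.05
tool_pos: [0.543, -0.2397, 0.0501]
tcp_rot: [-2.013, -2.412, 0.0]
wrist_force: [-0.4, -0.9, -1.3]
finger_gap: 0.0103
finger_force: 30.0
```

>>> {"method": "play_rows", "body": {
  "increments": [
    [[0, 0, 0.12, 0, 0, 0, 5], [0, 0, 0, 0, 0, 0, 5], [0, 0, 0.08, 0, 0, 0, 5], [0, 0, 0, 0, 0, 0, 5], [0, 0, 0, 0, 0, 0, 5]]
  ]
}}

```text
time_s: 8.55
tool_pos: [0.5431, -0.2397, 0.0453]
tcp_rot: [-2.013, -2.412, 0.0]
wrist_force: [0.6, -0.8, -1.1]
finger_gap: 0.0105
finger_force: 30.0
```

Run:
```python
from h import *
plan(.5413,-.2382,.0405,1.752); print(get_obs()["wrist_force"],get_obs()["wrist_torque"])
```

```text
t 8.55 pos [ 0.5431 -0.2397  0.0453] ang 1.751 gap 10.5 tilt [-0.  0.] | wz -0.001 then dx,dy,dz [ 0.07 -0.06  0.19]
[ 0.64867848 -0.76433936 -1.14334687] [-0.0934639  0.0015859 -0.0142339]
```

>>> {"method": "play_rows", "body": {
  "increments": [
    [[0, -0.05, 0.08, 0, 0, 0, 5], [0, 0, 0, 0, 0, 0, 5], [0, 0, 0.06, 0, 0, 0, 5], [0, 0, 0, 0, 0, 0, 5], [0, 0, 0, 0, 0, 0, 5]]
  ]
}}

```text
time_s: 9.05
tool_pos: [0.5419, -0.24, 0.0417]
tcp_rot: [-2.013, -2.412, 0.0]
wrist_force: [-0.1, -0.2, -1.1]
finger_gap: 0.0103
finger_force: 30.0
```

Run:
```python
from h import *
plan(.5413,-.2382,.0405,1.752); print(get_obs()["wrist_force"],get_obs()["wrist_torque"])
```

```text
t 9.05 pos [ 0.5419 -0.24    0.0417] ang 1.751 gap 10.3 tilt [-0.  0.] | wz -0.001 then dx,dy,dz [ 0.07 -0.01  0.05]
[-0.10613851 -0.2422719  -1.14785177] [-0.08013881  0.0147114   0.05262344]
```

>>> {"method": "play_rows", "body": {
  "increments": [
    [[0, 0, 0.04, 0, 0, 0, 5], [0, 0, 0, 0, 0, 0, 5], [0, 0, 0.04, 0, 0, 0, 5], [0, 0, 0, 0, 0, 0, 5], [0, 0, 0, 0, 0, 0, 5]]
  ]
}}

```text
time_s: 9.55
tool_pos: [0.5421, -0.2401, 0.0409]
tcp_rot: [2.012, 2.412, -0.0]
wrist_force: [-3.6, 1.9, 7.4]
finger_gap: 0.0103
finger_force: 30.0
```

>>> {"method": "play_rows", "body": {
  "increments": [
    [[0, 0, 0.03, 0, 0, 0, 5], [0, 0, 0, 0, 0, 0, 5], [0, 0, 0.03, 0, 0, 0, 5], [0, 0, 0, 0, 0, 0, 5], [0, 0, 0, 0, 0, 0, 5]]
  ]
}}

```text
time_s: 10.05
tool_pos: [0.5422, -0.2402, 0.0408]
tcp_rot: [2.012, 2.412, -0.0]
wrist_force: [-6.8, 3.9, 17.4]
finger_gap: 0.0102
finger_force: 30.0
```

Run:
```python
from h import *
plan(.5413,-.2382,.0405,1.752); print(get_obs()["wrist_force"],get_obs()["wrist_torque"])
a=grab("side")["color"][200:330,310:450]
cv2.imwrite("pics/p3.png",cv2.resize(a,(800,600)))
```

```text
t 10.05 pos [ 0.5422 -0.2402  0.0408] ang 1.751 gap 10.2 tilt [-0. -0.] | wz -0.001 then dx,dy,dz [ 0.08 -0.02  0.01]
[-6.84262475  3.86965864 17.43625818] [0.64384204 1.31701476 0.03165548]
```

View pics/p3.png

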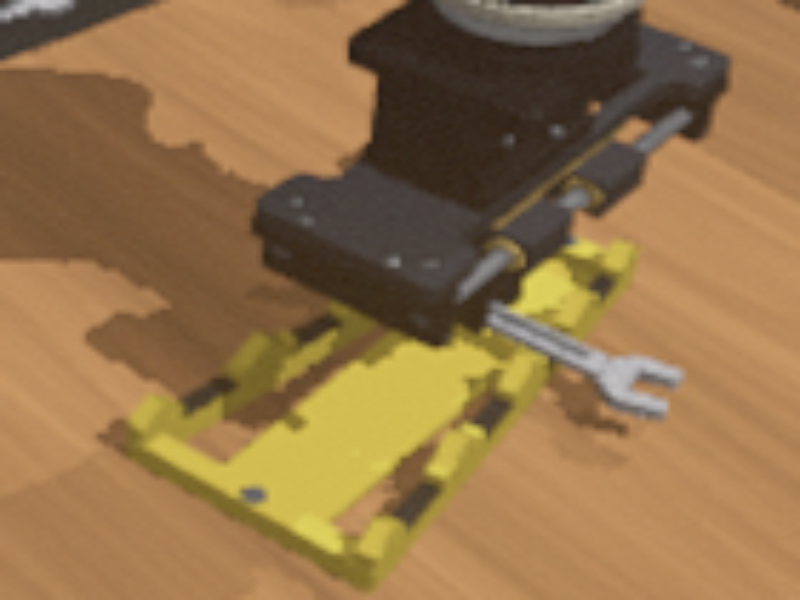

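Contact is firm at z=0.0408, the height expected for seated. The side view shows spanner b down in place 2. I'm easing off, releasing and lifting.

>>> {"method": "play_rows", "body": {
  "increments": [
    [[0, -0.06, -0.11, 0, 0, 0, 5], [0, 0, 0, 0, 0, 0, 5], [0, 0, 0, 0, 0, 0, 16], [0, 0, 0, 0, 0, 0, 26], [0, 0, 0, 0, 0, 0, 26]]
  ]
}}

```text
time_s: 10.6
tool_pos: [0.5404, -0.2402, 0.0408]
tcp_rot: [-2.013, -2.412, 0.0]
wrist_force: [-1.1, 0.1, 0.4]
finger_gap: 0.0231
finger_force: 0.0
```

>>> {"method": "play_rows", "body": {
  "increments": [
    [[0, 0, 0, 0, 0, 0, 26], [0, 0, -0.5, 0, 0, 0, 26], [0, 0, -0.8, 0, 0, 0, 26], [0, 0, -1, 0, 0, 0, 26], [0, 0, -1, 0, 0, 0, 26]]
  ]
}}

```text
time_s: 11.1
tool_pos: [0.5404, -0.2403, 0.1252]
tcp_rot: [2.013, 2.412, 0.0]
wrist_force: [0.0, -1.1, -0.5]
finger_gap: 0.0262
finger_force: 0.0
```

Run:
```python
from h import *
plan(.5113,.0737,.12,np.pi-.104)
```

```text
t 11.1 pos [ 0.5404 -0.2403  0.1252] ang 1.751 gap 26.2 tilt [ 0. -0.] | wz -1.287 then dx,dy,dz [ 2.46 12.37  0.21]
```

>>> {"method": "play_rows", "body": {
  "increments": [
    [[0.98, 0.085, 0, 0, 0, 0, 34], [0.98, 0.085, 0, 0, 0, 0, 34], [0.98, 0.085, 0, 0, 0, 0, 34], [0.98, 0.085, 0, 0, 0, 0, 34], [0.98, 0.085, 0, 0, 0, 0, 34]]
  ]
}}

```text
time_s: 11.6
tool_pos: [0.5291, -0.117, 0.1247]
tcp_rot: [2.012, 2.411, 0.001]
wrist_force: [0.7, 0.5, 0.0]
finger_gap: 0.0339
finger_force: 0.0
```

>>> {"method": "play_rows", "body": {
  "increments": [
    [[0.98, 0.085, 0, 0, 0, 0, 34], [0.98, 0.085, 0, 0, 0, 0, 34], [0.98, 0.085, 0, 0, 0, 0, 34], [0.98, 0.085, 0, 0, 0, 0, 34], [0.98, 0.085, 0, 0, 0, 0, 34]]
  ]
}}

```text
time_s: 12.1
tool_pos: [0.5176, 0.0055, 0.1247]
tcp_rot: [2.012, 2.411, 0.001]
wrist_force: [0.6, 0.1, 0.5]
finger_gap: 0.0342
finger_force: 0.0
```

>>> {"method": "play_rows", "body": {
  "increments": [
    [[0.98, 0.085, 0, 0, 0, 0, 34], [0.98, 0.085, 0, 0, 0, 0, 34], [0.8, 0.08, 0, 0, 0, 0, 34], [0, 0, 0, 0, 0, -0.143, 34], [0, 0, 0, 0, 0, -0.143, 34]]
  ]
}}

```text
time_s: 12.6
tool_pos: [0.5115, 0.0744, 0.1246]
tcp_rot: [1.638, 2.679, 0.001]
wrist_force: [0.1, -0.2, -0.4]
finger_gap: 0.0341
finger_force: 0.0
```

>>> {"method": "play_rows", "body": {
  "increments": [
    [[0, 0, 0, 0, 0, -0.143, 34], [0, 0, 0, 0, 0, -0.143, 34], [0, 0, 0, 0, 0, -0.143, 34], [0, 0, 0, 0, 0, -0.143, 34], [0, 0, 0, 0, 0, -0.143, 34]]
  ]
}}

```text
time_s: 13.1
tool_pos: [0.5116, 0.0736, 0.1246]
tcp_rot: [0.599, 3.083, 0.0]
wrist_force: [-0.0, -0.2, 0.1]
finger_gap: 0.0338
finger_force: 0.0
```

>>> {"method": "play_rows", "body": {
  "increments": [
    [[0, 0, 0.3, 0, 0, -0.143, 34], [0, 0, 0.3, 0, 0, -0.143, 34], [0, 0, 0, 0, 0, 0, 34], [0, 0, 0, 0, 0, 0, 34], [0, 0, 0, 0, 0, 0, 34]]
  ]
}}

```text
time_s: 13.6
tool_pos: [0.5117, 0.0736, 0.1094]
tcp_rot: [0.167, 3.136, 0.0]
wrist_force: [0.7, -0.2, 0.2]
finger_gap: 0.034
finger_force: 0.0
```

Run:
```python
from h import *
plan(.5113,.0737,.0215,np.pi-.104)
f=grab("wrist"); 
a=grab("side"); h=a["color"][215:320,320:440]; b=grab("scene")["color"][130:200,215:295]
for s in spanners(f,amin=300): print(s)
for g in (a,):
  q=proj(g,[[.5413,-.2382,.02]]); print(q)
cv2.imwrite("pics/p4.png",np.hstack([cv2.resize(h,(400,350)),cv2.resize(b,(400,350))])); cv2.imwrite("pics/w4.png",f["color"])
```

```text
t 13.6 pos [0.5117 0.0736 0.1094] ang 3.035 gap 34.0 tilt [0.001 0.   ] | wz -0.003 then dx,dy,dz [0.02 0.   3.51]
(array([560., 130.]), (array([484.4, 280.6]), 201.4, 46.6, np.float64(0.031)))
(array([439., 147.]), (array([481.7, 183.4]), 138.7, 38.5, np.float64(0.128)))
(array([322., 191.]), (array([502.5,  76.1]), 121.9, 20.2, np.float64(-0.092)))
(array([166., 276.]), (array([ 566.5, -102.1]), 179.9, 28.5, np.float64(1.464)))
(array([321., 274.]), (array([578.9,  66.3]), 136.4, 15.2, np.float64(1.464)))
[[391.84187251 266.69031706]]
```

View pics/p4.png

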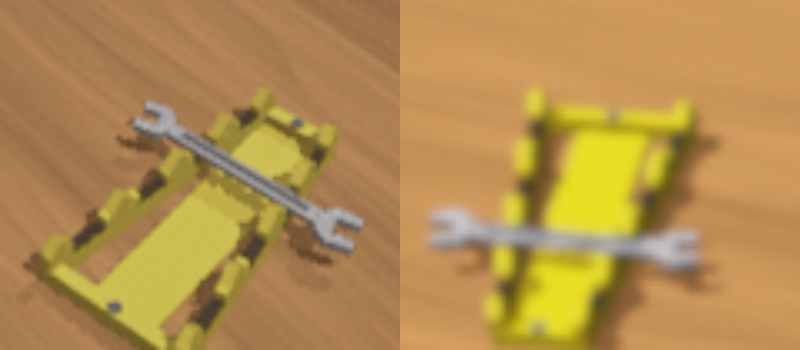

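Spanner b lies across the second place from the narrow end in both views, level and let go. I'm picking spanner a.

>>> {"method": "play_rows", "body": {
  "increments": [
    [[0, 0, 0.9, 0, 0, 0, 34], [0, 0, 0.9, 0, 0, 0, 34], [0, 0, 0.9, 0, 0, 0, 34], [0, 0, 0.8, 0, 0, 0, 34], [0, 0, 0, 0, 0, 0, 34]]
  ]
}}

```text
time_s: 14.25
tool_pos: [0.5118, 0.0735, 0.0206]
tcp_rot: [0.165, 3.137, -0.0]
wrist_force: [0.0, 0.3, 1.1]
finger_gap: 0.0342
finger_force: 0.0
```

>>> {"method": "play_rows", "body": {
  "increments": [
    [[0, 0, 0, 0, 0, 0, 3], [0, 0, 0, 0, 0, 0, 3], [0, 0, 0, 0, 0, 0, 3], [0, 0, 0, 0, 0, 0, 3], [0, 0, 0, 0, 0, 0, 3]]
  ]
}}

```text
time_s: 14.75
tool_pos: [0.5113, 0.0737, 0.0213]
tcp_rot: [0.163, 3.137, 0.0]
wrist_force: [-0.2, 0.3, 0.9]
finger_gap: 0.0086
finger_force: 30.0
```

Run:
```python
from h import *
plan(.5845,-.2299,.11,1.751)
for n in("side","scene"):
    for s in spanners(grab(n),.026):
        if s[1][0][1]<-150 and s[1][0][0]<650: print(n,s)
```

```text
t 14.75 pos [0.5113 0.0737 0.0213] ang 3.038 gap 8.6 tilt [0. 0.] | wz 1.287 then dx,dy,dz [-12.47   0.7   -3.55]
side (array([395., 268.]), (array([ 538.1, -241.2]), 169.6, 32.9, np.float64(-1.38)))
scene (array([153., 129.]), (array([ 408.4, -653.8]), 209.6, 46.3, np.float64(-0.086)))
scene (array([247., 178.]), (array([ 540.6, -241.3]), 167.2, 32.8, np.float64(-1.389)))
```

>>> {"method": "play_rows", "body": {
  "increments": [
    [[0, 0, -0.5, 0, 0, 0, 3], [0, 0, -0.8, 0, 0, 0.143, 3], [0, 0, -0.8, 0, 0, 0.143, 3], [0, 0, -0.8, 0, 0, 0.143, 3], [0, 0, -0.6, 0, 0, 0.143, 3]]
  ]
}}

```text
time_s: 15.35
tool_pos: [0.5118, 0.0736, 0.1108]
tcp_rot: [1.049, 2.959, 0.001]
wrist_force: [0.2, 0.1, -1.3]
finger_gap: 0.0083
finger_force: 30.0
```

>>> {"method": "play_rows", "body": {
  "increments": [
    [[0, 0, 0, 0, 0, 0.143, 3], [0, 0, 0, 0, 0, 0.143, 3], [0, 0, 0, 0, 0, 0.143, 3], [0, 0, 0, 0, 0, 0.143, 3], [0, 0, 0, 0, 0, 0.143, 3]]
  ]
}}

```text
time_s: 15.85
tool_pos: [0.5113, 0.0736, 0.1094]
tcp_rot: [2.02, 2.406, 0.001]
wrist_force: [-0.1, 0.6, -0.5]
finger_gap: 0.0083
finger_force: 30.0
```

>>> {"method": "play_rows", "body": {
  "increments": [
    [[-0.96, 0.05, 0, 0, 0, 0, 3], [-0.96, 0.05, 0, 0, 0, 0, 3], [-0.96, 0.05, 0, 0, 0, 0, 3], [-0.96, 0.05, 0, 0, 0, 0, 3], [-0.96, 0.05, 0, 0, 0, 0, 3]]
  ]
}}

```text
time_s: 16.35
tool_pos: [0.5391, -0.0443, 0.1094]
tcp_rot: [2.012, 2.412, 0.0]
wrist_force: [0.4, 0.3, -0.9]
finger_gap: 0.0083
finger_force: 30.0
```

>>> {"method": "play_rows", "body": {
  "increments": [
    [[-0.96, 0.05, 0, 0, 0, 0, 3], [-0.96, 0.05, 0, 0, 0, 0, 3], [-0.96, 0.05, 0, 0, 0, 0, 3], [-0.96, 0.05, 0, 0, 0, 0, 3], [-0.96, 0.05, 0, 0, 0, 0, 3]]
  ]
}}

```text
time_s: 16.85
tool_pos: [0.5667, -0.1613, 0.1094]
tcp_rot: [2.013, 2.412, 0.0]
wrist_force: [-0.5, -0.4, -0.8]
finger_gap: 0.0082
finger_force: 30.0
```

>>> {"method": "play_rows", "body": {
  "increments": [
    [[-0.96, 0.05, 0, 0, 0, 0, 3], [-0.96, 0.05, 0, 0, 0, 0, 3], [-0.96, 0.05, 0, 0, 0, 0, 3], [0, 0, 0, 0, 0, 0, 3], [0, 0, 0, 0, 0, 0, 3]]
  ]
}}

```text
time_s: 17.35
tool_pos: [0.5829, -0.2306, 0.1089]
tcp_rot: [-2.014, -2.411, -0.0]
wrist_force: [-0.3, 0.5, 0.4]
finger_gap: 0.0085
finger_force: 30.0
```

Run:
```python
from h import *
plan(.5845,-.231,.0395,1.752)
```

```text
t 17.35 pos [ 0.5829 -0.2306  0.1089] ang 1.75 gap 8.5 tilt [-0.  0.] | wz -0.002 then dx,dy,dz [-0.03  0.06  2.78]
```

>>> {"method": "play_rows", "body": {
  "increments": [
    [[0, 0.03, 0.8, 0, 0, 0, 3], [0, 0, 0.8, 0, 0, 0, 3], [0, 0, 0.6, 0, 0, 0, 3], [0, 0, 0.3, 0, 0, 0, 3], [0, 0, 0, 0, 0, 0, 3]]
  ]
}}

```text
time_s: 17.85
tool_pos: [0.5829, -0.2293, 0.0448]
tcp_rot: [-2.01, -2.411, 0.001]
wrist_force: [-0.7, 0.6, 0.1]
finger_gap: 0.0085
finger_force: 30.0
```

>>> {"method": "play_rows", "body": {
  "increments": [
    [[0, 0, 0.1, 0, 0, 0, 3], [0, 0, 0.08, 0, 0, 0, 3], [0, 0, 0.06, 0, 0, 0, 3], [0, 0, 0, 0, 0, 0, 3], [0, 0, 0, 0, 0, 0, 3]]
  ]
}}

```text
time_s: 18.35
tool_pos: [0.584, -0.2304, 0.0403]
tcp_rot: [2.013, 2.412, 0.0]
wrist_force: [-0.3, 0.3, -0.1]
finger_gap: 0.0079
finger_force: 30.0
```

Run:
```python
from h import *
plan(.5845,-.231,.0385,1.752); print(get_obs()["wrist_force"],get_obs()["wrist_torque"])
```

```text
t 18.35 pos [ 0.584  -0.2304  0.0403] ang 1.751 gap 7.9 tilt [ 0. -0.] | wz -0.001 then dx,dy,dz [-0.03  0.02  0.07]
[-0.25328307  0.3052094  -0.12277951] [-0.02982818  0.02825268  0.00196694]
```

>>> {"method": "play_rows", "body": {
  "increments": [
    [[0, 0, 0.06, 0, 0, 0, 3], [0, 0, 0, 0, 0, 0, 3], [0, 0, 0.03, 0, 0, 0, 3], [0, 0, 0, 0, 0, 0, 3], [0, 0, 0, 0, 0, 0, 3]]
  ]
}}

```text
time_s: 18.85
tool_pos: [0.5839, -0.2304, 0.0385]
tcp_rot: [2.013, 2.412, -0.0]
wrist_force: [-2.6, 0.6, 6.1]
finger_gap: 0.0083
finger_force: 30.0
```

>>> {"method": "play_rows", "body": {
  "increments": [
    [[0, 0, 0, 0, 0, 0, 12], [0, 0, 0, 0, 0, 0, 20], [0, 0, 0, 0, 0, 0, 24], [0, 0, 0, 0, 0, 0, 24], [0, 0, -0.3, 0, 0, 0, 24]]
  ]
}}

```text
time_s: 19.35
tool_pos: [0.5829, -0.2298, 0.0441]
tcp_rot: [-2.011, -2.41, 0.001]
wrist_force: [-0.0, -0.0, -0.1]
finger_gap: 0.0231
finger_force: 0.0
```

>>> {"method": "play_rows", "body": {
  "increments": [
    [[0, 0, -0.6, 0, 0, 0, 24], [0, 0, -0.8, 0, 0, 0, 24], [0, 0, -0.9, 0, 0, 0, 24], [0, 0, -0.8, 0, 0, 0, 24], [0, 0, 0, 0, 0, 0, 24]]
  ]
}}

```text
time_s: 19.85
tool_pos: [0.5865, -0.2317, 0.1281]
tcp_rot: [2.007, 2.406, 0.002]
wrist_force: [0.7, -0.9, 1.3]
finger_gap: 0.0238
finger_force: 0.0
```

Run:
```python
from h import *
plan(.5155,.1793,.12,1.751)
```

```text
t 19.85 pos [ 0.5865 -0.2317  0.1281] ang 1.751 gap 23.8 tilt [ 0.007 -0.004] | wz -0.0 then dx,dy,dz [16.68  0.15  0.32]
```

>>> {"method": "play_rows", "body": {
  "increments": [
    [[0.98, 0.01, 0, 0, 0, 0, 42], [0.98, 0.01, 0, 0, 0, 0, 42], [0.98, 0.01, 0, 0, 0, 0, 42], [0.98, 0.01, 0, 0, 0, 0, 42], [0.98, 0.01, 0, 0, 0, 0, 42]]
  ]
}}

```text
time_s: 20.35
tool_pos: [0.5625, -0.1086, 0.1223]
tcp_rot: [-2.013, -2.411, 0.0]
wrist_force: [0.3, 0.0, -0.1]
finger_gap: 0.0414
finger_force: 0.0
```

>>> {"method": "play_rows", "body": {
  "increments": [
    [[0.98, 0.01, 0, 0, 0, 0, 42], [0.98, 0.01, 0, 0, 0, 0, 42], [0.98, 0.01, 0, 0, 0, 0, 42], [0.98, 0.01, 0, 0, 0, 0, 42], [0.98, 0.01, 0, 0, 0, 0, 42]]
  ]
}}

```text
time_s: 20.85
tool_pos: [0.5419, 0.0122, 0.1224]
tcp_rot: [-2.013, -2.412, 0.0]
wrist_force: [-0.3, 0.3, 0.5]
finger_gap: 0.042
finger_force: 0.0
```

>>> {"method": "play_rows", "body": {
  "increments": [
    [[0.98, 0.01, 0, 0, 0, 0, 42], [0.98, 0.01, 0, 0, 0, 0, 42], [0.98, 0.01, 0, 0, 0, 0, 42], [0.98, 0.01, 0, 0, 0, 0, 42], [0.98, 0.01, 0, 0, 0, 0, 42]]
  ]
}}

```text
time_s: 21.35
tool_pos: [0.5212, 0.1328, 0.1224]
tcp_rot: [-2.013, -2.412, 0.0]
wrist_force: [0.1, 0.6, -0.4]
finger_gap: 0.0419
finger_force: 0.0
```

>>> {"method": "play_rows", "body": {
  "increments": [
    [[0.98, 0.01, 0, 0, 0, 0, 42], [0.98, 0.01, 0, 0, 0, 0, 42], [0, 0, 0, 0, 0, -0.1444, 42], [0, 0, 0, 0, 0, -0.1444, 42], [0, 0, 0, 0, 0, -0.1444, 42]]
  ]
}}

```text
time_s: 21.85
tool_pos: [0.513, 0.1805, 0.1223]
tcp_rot: [-1.438, -2.793, 0.001]
wrist_force: [-0.1, -0.2, -0.4]
finger_gap: 0.0422
finger_force: 0.0
```

>>> {"method": "play_rows", "body": {
  "increments": [
    [[0, 0, 0, 0, 0, -0.1444, 42], [0, 0, 0, 0, 0, -0.1444, 42], [0, 0, 0, 0, 0, -0.1444, 42], [0, 0, 0, 0, 0, -0.1444, 42], [0, 0, 0, 0, 0, -0.1444, 42]]
  ]
}}

```text
time_s: 22.35
tool_pos: [0.5131, 0.1801, 0.1223]
tcp_rot: [-0.36, -3.12, 0.0]
wrist_force: [0.6, -0.1, 1.1]
finger_gap: 0.0419
finger_force: 0.0
```

>>> {"method": "play_rows", "body": {
  "increments": [
    [[0, 0, 0, 0, 0, -0.1444, 42], [0, 0, 0, 0, 0, -0.1444, 42], [0, 0, 0.5, 0, 0, 0, 42], [0, 0, 0, 0, 0, 0, 42], [0, 0, 0, 0, 0, 0, 42]]
  ]
}}

```text
time_s: 22.85
tool_pos: [0.5126, 0.1801, 0.1092]
tcp_rot: [0.079, -3.139, 0.0]
wrist_force: [0.3, 0.0, 0.2]
finger_gap: 0.0421
finger_force: 0.0
```

Run:
```python
from h import *
plan(.5155,.1793,.0225,3.195)
for n in("side","scene"):
    f=grab(n)
    for z in (.008,.026):
      for s in spanners(f,z):
        if 350<s[1][0][0]<650 and abs(s[1][0][1])<450: print(n,z,s)
f=grab("wrist")
for s in spanners(f,amin=300): print(s)
```

```text
t 22.85 pos [0.5126 0.1801 0.1092] ang -3.091 gap 42.1 tilt [-0.002 -0.   ] | wz -0.003 then dx,dy,dz [-0.11 -0.04  3.47]
side 0.008 (array([278., 188.]), (array([515.9, 180.1]), 202.6, 44.9, np.float64(0.043)))
side 0.008 (array([405., 256.]), (array([ 595.7, -220.7]), 142.6, 24.3, np.float64(-1.379)))
side 0.008 (array([395., 268.]), (array([ 551.3, -230.5]), 174.6, 33.9, np.float64(-1.38)))
side 0.026 (array([278., 188.]), (array([503.8, 157.6]), 196.8, 43.6, np.float64(0.043)))
side 0.026 (array([405., 256.]), (array([ 581.3, -231.7]), 138.5, 23.6, np.float64(-1.379)))
side 0.026 (array([395., 268.]), (array([ 538.1, -241.2]), 169.6, 32.9, np.float64(-1.38)))
scene 0.008 (array([247., 178.]), (array([ 522.8, -251.6]), 170.7, 33.5, np.float64(-1.389)))
scene 0.008 (array([245., 188.]), (array([ 566.8, -240.1]), 136.6, 23.3, np.float64(-1.402)))
scene 0.008 (array([384., 208.]), (array([513.2, 179.8]), 209.1, 41.7, np.float64(0.052)))
scene 0.008 (array([419., 214.]), (array([499.7, 280. ]), 246.5, 52.7, np.float64(0.054)))
scene 0.026 (array([247., 178.]), (array([ 540.6, -241.3]), 167.2, 32.8, np.float64(-1.389)))
scene 0.026 (array([245., 188.]), (array([ 583.7, -229.9]), 133.8, 22.9, np.float64(-1.402)))
scene 0.026 (array([384., 208.]), (array([531.2, 181.3]), 204.8, 40.8, np.float64(0.052)))
scene 0.026 (array([419., 214.]), (array([518. , 279.6]), 241.5, 51.6, np.float64(0.054)))
(array([442., 135.]), (array([459.5, 284.3]), 150.4, 47.9, np.float64(0.142)))
(array([322., 166.]), (array([488.5, 183.9]), 152.2, 37.2, np.float64(0.118)))
(array([314., 273.]), (array([579.9, 183.1]), 163.1, 21.7, np.float64(-1.519)))
(array([159., 279.]), (array([597.9,   7.9]), 166.1, 33.1, np.float64(-1.519)))
```

Spanner a rests at (0.5825, -0.231), as intended. I'm picking c.

>>> {"method": "play_rows", "body": {
  "increments": [
    [[-0.1, -0.03, 0.9, 0, 0, 0, 42], [0, 0, 0.9, 0, 0, 0, 42], [0, 0, 0.9, 0, 0, 0, 42], [0, 0, 0.8, 0, 0, 0, 42], [0, 0, 0, 0, 0, 0, 42]]
  ]
}}

```text
time_s: 23.5
tool_pos: [0.5151, 0.1794, 0.0211]
tcp_rot: [0.082, -3.138, 0.001]
wrist_force: [-0.1, 0.0, 1.3]
finger_gap: 0.0421
finger_force: 0.0
```

>>> {"method": "play_rows", "body": {
  "increments": [
    [[0, 0, 0, 0, 0, 0, 8], [0, 0, 0, 0, 0, 0, 8], [0, 0, 0, 0, 0, 0, 8], [0, 0, 0, 0, 0, 0, 8], [0, 0, 0, 0, 0, 0, 8]]
  ],
  "newtons": 40
}}

```text
time_s: 24.0
tool_pos: [0.5164, 0.1798, 0.0235]
tcp_rot: [-0.083, 3.14, 0.001]
wrist_force: [0.0, -0.4, 2.3]
finger_gap: 0.013
finger_force: 40.0
```

Run:
```python
from h import *
plan(.4942,-.2485,.11,1.752)
```

```text
t 24.0 pos [0.5164 0.1798 0.0235] ang -3.089 gap 13.0 tilt [0.001 0.   ] | wz 1.443 then dx,dy,dz [-16.69  -3.96  -3.46]
```

>>> {"method": "play_rows", "body": {
  "increments": [
    [[0, 0, -0.5, 0, 0, 0, 8], [0, 0, -0.8, 0, 0, 0.1443, 8], [0, 0, -0.8, 0, 0, 0.1443, 8], [0, 0, -0.8, 0, 0, 0.1443, 8], [0, 0, -0.6, 0, 0, 0.1443, 8]]
  ]
}}

```text
time_s: 24.5
tool_pos: [0.5163, 0.1796, 0.1123]
tcp_rot: [0.822, 3.031, 0.001]
wrist_force: [-0.3, 1.2, -2.1]
finger_gap: 0.0129
finger_force: 40.0
```

>>> {"method": "play_rows", "body": {
  "increments": [
    [[0, 0, 0, 0, 0, 0.1443, 8], [0, 0, 0, 0, 0, 0.1443, 8], [0, 0, 0, 0, 0, 0.1443, 8], [0, 0, 0, 0, 0, 0.1443, 8], [0, 0, 0, 0, 0, 0.1443, 8]]
  ]
}}

```text
time_s: 25.0
tool_pos: [0.5158, 0.1795, 0.1109]
tcp_rot: [-1.84, -2.546, 0.0]
wrist_force: [-0.1, 0.2, -2.0]
finger_gap: 0.0129
finger_force: 40.0
```

>>> {"method": "play_rows", "body": {
  "increments": [
    [[0, 0, 0, 0, 0, 0.1443, 8], [-0.982, -0.233, 0, 0, 0, 0, 8], [-0.982, -0.233, 0, 0, 0, 0, 8], [-0.982, -0.233, 0, 0, 0, 0, 8], [-0.982, -0.233, 0, 0, 0, 0, 8]]
  ]
}}

```text
time_s: 25.5
tool_pos: [0.5104, 0.0779, 0.1109]
tcp_rot: [2.011, 2.413, -0.0]
wrist_force: [-0.2, -0.5, -1.9]
finger_gap: 0.0126
finger_force: 40.0
```

>>> {"method": "play_rows", "body": {
  "increments": [
    [[-0.982, -0.233, 0, 0, 0, 0, 8], [-0.982, -0.233, 0, 0, 0, 0, 8], [-0.982, -0.233, 0, 0, 0, 0, 8], [-0.982, -0.233, 0, 0, 0, 0, 8], [-0.982, -0.233, 0, 0, 0, 0, 8]]
  ]
}}

```text
time_s: 26.0
tool_pos: [0.5039, -0.0482, 0.111]
tcp_rot: [2.011, 2.413, -0.0]
wrist_force: [0.1, -1.0, -1.9]
finger_gap: 0.013
finger_force: 40.0
```

>>> {"method": "play_rows", "body": {
  "increments": [
    [[-0.982, -0.233, 0, 0, 0, 0, 8], [-0.982, -0.233, 0, 0, 0, 0, 8], [-0.982, -0.233, 0, 0, 0, 0, 8], [-0.982, -0.233, 0, 0, 0, 0, 8], [-0.982, -0.233, 0, 0, 0, 0, 8]]
  ]
}}

```text
time_s: 26.5
tool_pos: [0.4973, -0.1742, 0.1109]
tcp_rot: [2.011, 2.413, -0.0]
wrist_force: [0.3, -1.1, -2.4]
finger_gap: 0.0127
finger_force: 40.0
```

>>> {"method": "play_rows", "body": {
  "increments": [
    [[-0.982, -0.233, 0, 0, 0, 0, 8], [-0.982, -0.233, 0, 0, 0, 0, 8], [-0.982, -0.233, 0, 0, 0, 0, 8], [0, 0, 0, 0, 0, 0, 8], [0, 0, 0, 0, 0, 0, 8]]
  ]
}}

```text
time_s: 27.0
tool_pos: [0.4934, -0.2489, 0.1106]
tcp_rot: [-2.013, -2.411, -0.0]
wrist_force: [0.1, 0.4, -1.4]
finger_gap: 0.0127
finger_force: 40.0
```

Run:
```python
from h import *
plan(.4942,-.2485,.0425,1.752)
```

```text
t 27.0 pos [ 0.4934 -0.2489  0.1106] ang 1.75 gap 12.7 tilt [-0.  0.] | wz -0.002 then dx,dy,dz [0.01 0.03 2.72]
```

>>> {"method": "play_rows", "body": {
  "increments": [
    [[0, 0, 0.8, 0, 0, 0, 8], [0, 0, 0.8, 0, 0, 0, 8], [0, 0, 0.6, 0, 0, 0, 8], [0, 0, 0.3, 0, 0, 0, 8], [0, 0, 0, 0, 0, 0, 8]]
  ]
}}

```text
time_s: 27.5
tool_pos: [0.4929, -0.2477, 0.0466]
tcp_rot: [-2.009, -2.412, 0.0]
wrist_force: [0.5, -0.1, -1.9]
finger_gap: 0.0131
finger_force: 40.0
```

>>> {"method": "play_rows", "body": {
  "increments": [
    [[0, 0, 0.12, 0, 0, 0, 8], [0, 0, 0.05, 0, 0, 0, 8], [0, 0, 0, 0, 0, 0, 8], [0, 0, 0, 0, 0, 0, 8], [0, 0, 0, 0, 0, 0, 8]]
  ]
}}

```text
time_s: 28.0
tool_pos: [0.4939, -0.249, 0.0439]
tcp_rot: [2.011, 2.412, 0.0]
wrist_force: [0.0, 1.0, -1.5]
finger_gap: 0.0131
finger_force: 40.0
```

Run:
```python
from h import *
plan(.4942,-.2485,.0405,1.752); print(get_obs()["wrist_force"],get_obs()["wrist_torque"])
```

```text
t 28.0 pos [ 0.4939 -0.249   0.0439] ang 1.752 gap 13.1 tilt [ 0.001 -0.   ] | wz -0.0 then dx,dy,dz [0.02 0.01 0.14]
[ 0.01054608  0.99239143 -1.53002932] [-0.024321    0.07513818  0.02664595]
```

>>> {"method": "play_rows", "body": {
  "increments": [
    [[0, 0, 0.08, 0, 0, 0, 8], [0, 0, 0, 0, 0, 0, 8], [0, 0, 0.06, 0, 0, 0, 8], [0, 0, 0, 0, 0, 0, 8], [0, 0, 0, 0, 0, 0, 8]]
  ]
}}

```text
time_s: 28.5
tool_pos: [0.4938, -0.2488, 0.0407]
tcp_rot: [-2.011, -2.413, 0.0]
wrist_force: [-2.7, 1.0, 5.3]
finger_gap: 0.0128
finger_force: 40.0
```

>>> {"method": "play_rows", "body": {
  "increments": [
    [[0, 0, 0.02, 0, 0, 0, 8], [0, 0, 0, 0, 0, 0, 8], [0, 0, 0, 0, 0, 0, 18], [0, 0, 0, 0, 0, 0, 28], [0, 0, 0, 0, 0, 0, 28]]
  ]
}}

```text
time_s: 29.0
tool_pos: [0.4938, -0.2489, 0.0395]
tcp_rot: [2.011, 2.413, 0.0]
wrist_force: [-1.0, 0.7, 0.2]
finger_gap: 0.0246
finger_force: 0.0
```

>>> {"method": "play_rows", "body": {
  "increments": [
    [[0, 0, 0, 0, 0, 0, 28], [0, 0, -0.6, 0, 0, 0, 28], [0, 0, -0.8, 0, 0, 0, 28], [0, 0, -0.9, 0, 0, 0, 28], [0, 0, -0.9, 0, 0, 0, 28]]
  ]
}}

```text
time_s: 29.5
tool_pos: [0.4938, -0.2488, 0.1214]
tcp_rot: [2.011, 2.413, 0.0]
wrist_force: [0.1, -0.2, -0.4]
finger_gap: 0.0279
finger_force: 0.0
```

Run:
```python
from h import *
plan(.504,.28,.12,1.751)
```

```text
t 29.5 pos [ 0.4938 -0.2488  0.1214] ang 1.752 gap 27.9 tilt [ 0. -0.] | wz 0.001 then dx,dy,dz [20.74  4.19  0.05]
```

>>> {"method": "play_rows", "body": {
  "increments": [
    [[0.988, 0.2, 0, 0, 0, 0, 50], [0.988, 0.2, 0, 0, 0, 0, 50], [0.988, 0.2, 0, 0, 0, 0, 50], [0.988, 0.2, 0, 0, 0, 0, 50], [0.988, 0.2, 0, 0, 0, 0, 50]]
  ]
}}

```text
time_s: 30.0
tool_pos: [0.4963, -0.122, 0.1208]
tcp_rot: [2.011, 2.412, 0.001]
wrist_force: [-0.1, -0.1, -1.3]
finger_gap: 0.049
finger_force: 0.0
```

>>> {"method": "play_rows", "body": {
  "increments": [
    [[0.988, 0.2, 0, 0, 0, 0, 50], [0.988, 0.2, 0, 0, 0, 0, 50], [0.988, 0.2, 0, 0, 0, 0, 50], [0.988, 0.2, 0, 0, 0, 0, 50], [0.988, 0.2, 0, 0, 0, 0, 50]]
  ]
}}

```text
time_s: 30.5
tool_pos: [0.4987, 0.0042, 0.1208]
tcp_rot: [2.011, 2.412, 0.001]
wrist_force: [0.1, 0.3, 0.4]
finger_gap: 0.0499
finger_force: 0.0
```

>>> {"method": "play_rows", "body": {
  "increments": [
    [[0.988, 0.2, 0, 0, 0, 0, 50], [0.988, 0.2, 0, 0, 0, 0, 50], [0.988, 0.2, 0, 0, 0, 0, 50], [0.988, 0.2, 0, 0, 0, 0, 50], [0.988, 0.2, 0, 0, 0, 0, 50]]
  ]
}}

```text
time_s: 31.0
tool_pos: [0.5011, 0.1303, 0.1208]
tcp_rot: [2.011, 2.412, 0.002]
wrist_force: [0.1, 0.6, 0.0]
finger_gap: 0.0504
finger_force: 0.0
```

>>> {"method": "play_rows", "body": {
  "increments": [
    [[0.988, 0.2, 0, 0, 0, 0, 50], [0.988, 0.2, 0, 0, 0, 0, 50], [0.988, 0.2, 0, 0, 0, 0, 50], [0.988, 0.2, 0, 0, 0, 0, 50], [0.988, 0.2, 0, 0, 0, 0, 50]]
  ]
}}

```text
time_s: 31.5
tool_pos: [0.5034, 0.2563, 0.1208]
tcp_rot: [2.011, 2.413, 0.002]
wrist_force: [0.6, 0.2, -1.2]
finger_gap: 0.05
finger_force: 0.0
```

>>> {"method": "play_rows", "body": {
  "increments": [
    [[0.988, 0.2, 0, 0, 0, 0, 50], [0, 0, 0, 0, 0, -0.1442, 50], [0, 0, 0, 0, 0, -0.1442, 50], [0, 0, 0, 0, 0, -0.1442, 50], [0, 0, 0, 0, 0, -0.1442, 50]]
  ]
}}

```text
time_s: 32.0
tool_pos: [0.5038, 0.2806, 0.1207]
tcp_rot: [1.233, 2.889, 0.001]
wrist_force: [0.6, -0.6, -0.1]
finger_gap: 0.0498
finger_force: 0.0
```

>>> {"method": "play_rows", "body": {
  "increments": [
    [[0, 0, 0, 0, 0, -0.1442, 50], [0, 0, 0, 0, 0, -0.1442, 50], [0, 0, 0, 0, 0, -0.1442, 50], [0, 0, 0, 0, 0, -0.1442, 50], [0, 0, 0, 0, 0, -0.1442, 50]]
  ]
}}

```text
time_s: 32.5
tool_pos: [0.5039, 0.2805, 0.1207]
tcp_rot: [0.135, 3.138, 0.001]
wrist_force: [0.4, 0.2, -0.2]
finger_gap: 0.0498
finger_force: 0.0
```

>>> {"method": "play_rows", "body": {
  "increments": [
    [[0, 0, 0, 0, 0, -0.1442, 50], [0, 0, 0.3, 0, 0, 0, 50], [0, 0, 0, 0, 0, 0, 50], [0, 0, 0, 0, 0, 0, 50], [0, 0, 0, 0, 0, 0, 50]]
  ]
}}

```text
time_s: 33.0
tool_pos: [0.5036, 0.2804, 0.1121]
tcp_rot: [0.079, -3.141, 0.0]
wrist_force: [0.2, -0.2, -0.3]
finger_gap: 0.0504
finger_force: 0.0
```

Run:
```python
from h import *
plan(.504,.28,.0235,3.194)
for n in("side","scene"):
    f=grab(n)
    for s in spanners(f,.027):
        if 350<s[1][0][0]<650 and abs(s[1][0][1])<450: print(n,s)
f=grab("wrist")
for s in spanners(f,amin=300): print(s)
```

```text
t 33.0 pos [0.5036 0.2804 0.1121] ang -3.091 gap 50.4 tilt [-0. -0.] | wz -0.002 then dx,dy,dz [-0.01 -0.02  3.55]
side (array([256., 174.]), (array([492.8, 253.2]), 230.9, 56.0, np.float64(0.053)))
side (array([405., 256.]), (array([ 580.5, -232.3]), 138.3, 23.6, np.float64(-1.379)))
side (array([395., 268.]), (array([ 537.6, -241.8]), 169.3, 32.4, np.float64(-1.38)))
side (array([383., 281.]), (array([ 490.9, -248.7]), 202.4, 41.8, np.float64(-1.379)))
scene (array([252., 168.]), (array([ 494.1, -246.3]), 203.6, 41.4, np.float64(-1.397)))
scene (array([247., 178.]), (array([ 541.4, -240.8]), 167.0, 33.2, np.float64(-1.389)))
scene (array([245., 188.]), (array([ 584.7, -229.4]), 133.6, 22.8, np.float64(-1.402)))
scene (array([419., 214.]), (array([519.4, 279.6]), 241.9, 51.6, np.float64(0.054)))
(array([322., 152.]), (array([470.1, 284.9]), 171.7, 45.6, np.float64(0.134)))
(array([314., 274.]), (array([571.6, 283.5]), 192.1, 21.9, np.float64(-1.519)))
(array([149., 279.]), (array([590.6,  99.2]), 153.3, 34.6, np.float64(-1.519)))
```

c rests at (0.4925, -0.2475), as intended. I'm picking d.

>>> {"method": "play_rows", "body": {
  "increments": [
    [[0, 0, 0.9, 0, 0, 0, 50], [0, 0, 0.9, 0, 0, 0, 50], [0, 0, 0.9, 0, 0, 0, 50], [0, 0, 0.83, 0, 0, 0, 50], [0, 0, 0, 0, 0, 0, 50]]
  ]
}}

```text
time_s: 33.65
tool_pos: [0.5016, 0.2795, 0.021]
tcp_rot: [0.081, -3.136, 0.003]
wrist_force: [0.7, 0.2, -0.3]
finger_gap: 0.0504
finger_force: 0.0
```

>>> {"method": "play_rows", "body": {
  "increments": [
    [[0, 0, 0, 0, 0, 0, 10], [0, 0, 0, 0, 0, 0, 10], [0, 0, 0, 0, 0, 0, 10], [0, 0, 0, 0, 0, 0, 10], [0, 0, 0, 0, 0, 0, 10]]
  ],
  "newtons": 50
}}

```text
time_s: 34.15
tool_pos: [0.504, 0.2805, 0.0244]
tcp_rot: [-0.082, 3.14, 0.001]
wrist_force: [0.4, 0.5, -0.9]
finger_gap: 0.0178
finger_force: 0.0
```

Run:
```python
from h import *
plan(.438,-.2585,.11,1.752)
```

```text
t 34.15 pos [0.504  0.2805 0.0244] ang -3.089 gap 17.8 tilt [0.001 0.   ] | wz 1.442 then dx,dy,dz [-20.73  -6.48  -3.42]
```

>>> {"method": "play_rows", "body": {
  "increments": [
    [[0, 0, 0, 0, 0, 0, 10], [0, 0, 0, 0, 0, 0, 10], [0, 0, -0.3, 0, 0, 0, 10], [0, 0, -0.7, 0, 0, 0, 10], [0, 0, -0.8, 0, 0, 0, 10]]
  ]
}}

```text
time_s: 34.65
tool_pos: [0.5023, 0.2798, 0.0681]
tcp_rot: [0.082, -3.137, 0.002]
wrist_force: [0.2, -0.2, -2.4]
finger_gap: 0.0159
finger_force: 50.0
```

>>> {"method": "play_rows", "body": {
  "increments": [
    [[0, 0, -0.8, 0, 0, 0.1442, 10], [0, 0, -0.8, 0, 0, 0.1442, 10], [0, 0, 0, 0, 0, 0.1442, 10], [0, 0, 0, 0, 0, 0.1442, 10], [0, 0, 0, 0, 0, 0.1442, 10]]
  ]
}}

```text
time_s: 35.15
tool_pos: [0.5032, 0.2801, 0.1087]
tcp_rot: [-1.039, -2.964, 0.001]
wrist_force: [-0.5, 0.2, -2.9]
finger_gap: 0.0158
finger_force: 50.0
```

>>> {"method": "play_rows", "body": {
  "increments": [
    [[0, 0, 0, 0, 0, 0.1442, 10], [0, 0, 0, 0, 0, 0.1442, 10], [0, 0, 0, 0, 0, 0.1442, 10], [0, 0, 0, 0, 0, 0.1442, 10], [0, 0, 0, 0, 0, 0.1442, 10]]
  ]
}}

```text
time_s: 35.65
tool_pos: [0.503, 0.2801, 0.1084]
tcp_rot: [-2.018, -2.407, 0.002]
wrist_force: [1.3, -0.6, -2.0]
finger_gap: 0.016
finger_force: 50.0
```

Run:
```python
from h import *
plan(.438,-.2585,.11,1.752)
```

```text
t 35.65 pos [0.503  0.2801 0.1084] ang 1.746 gap 16.0 tilt [-0.001 -0.001] | wz -0.006 then dx,dy,dz [-20.72  -6.44  -0.06]
```

>>> {"method": "play_rows", "body": {
  "increments": [
    [[-0.987, -0.307, 0, 0, 0, 0, 10], [-0.987, -0.307, 0, 0, 0, 0, 10], [-0.987, -0.307, 0, 0, 0, 0, 10], [-0.987, -0.307, 0, 0, 0, 0, 10], [-0.987, -0.307, 0, 0, 0, 0, 10]]
  ]
}}

```text
time_s: 36.15
tool_pos: [0.4872, 0.151, 0.1085]
tcp_rot: [-2.011, -2.413, 0.001]
wrist_force: [0.3, -0.2, -1.9]
finger_gap: 0.0158
finger_force: 50.0
```

>>> {"method": "play_rows", "body": {
  "increments": [
    [[-0.987, -0.307, 0, 0, 0, 0, 10], [-0.987, -0.307, 0, 0, 0, 0, 10], [-0.987, -0.307, 0, 0, 0, 0, 10], [-0.987, -0.307, 0, 0, 0, 0, 10], [-0.987, -0.307, 0, 0, 0, 0, 10]]
  ]
}}

```text
time_s: 36.65
tool_pos: [0.4718, 0.0229, 0.1086]
tcp_rot: [-2.011, -2.413, 0.001]
wrist_force: [0.0, 0.3, -2.0]
finger_gap: 0.0162
finger_force: 50.0
```

>>> {"method": "play_rows", "body": {
  "increments": [
    [[-0.987, -0.307, 0, 0, 0, 0, 10], [-0.987, -0.307, 0, 0, 0, 0, 10], [-0.987, -0.307, 0, 0, 0, 0, 10], [-0.987, -0.307, 0, 0, 0, 0, 10], [-0.987, -0.307, 0, 0, 0, 0, 10]]
  ]
}}

```text
time_s: 37.15
tool_pos: [0.4563, -0.1053, 0.1087]
tcp_rot: [-2.011, -2.413, 0.0]
wrist_force: [-0.5, -0.1, -2.6]
finger_gap: 0.0156
finger_force: 50.0
```

>>> {"method": "play_rows", "body": {
  "increments": [
    [[-0.987, -0.307, 0, 0, 0, 0, 10], [-0.987, -0.307, 0, 0, 0, 0, 10], [-0.987, -0.307, 0, 0, 0, 0, 10], [-0.987, -0.307, 0, 0, 0, 0, 10], [-0.987, -0.307, 0, 0, 0, 0, 10]]
  ]
}}

```text
time_s: 37.65
tool_pos: [0.4408, -0.2335, 0.1086]
tcp_rot: [-2.011, -2.412, 0.0]
wrist_force: [0.6, 0.3, -2.1]
finger_gap: 0.0158
finger_force: 50.0
```

>>> {"method": "play_rows", "body": {
  "increments": [
    [[-0.987, -0.307, 0, 0, 0, 0, 10], [0, 0, 0, 0, 0, 0, 10], [0, 0, 0, 0, 0, 0, 10], [0, 0, 0, 0, 0, 0, 10], [0, 0, 0, 0, 0, 0, 10]]
  ]
}}

```text
time_s: 38.15
tool_pos: [0.4383, -0.2573, 0.1086]
tcp_rot: [-2.01, -2.414, -0.0]
wrist_force: [-0.1, -0.0, -1.7]
finger_gap: 0.0153
finger_force: 50.0
```

Run:
```python
from h import *
plan(.438,-.2585,.042,1.752)
```

```text
t 38.15 pos [ 0.4383 -0.2573  0.1086] ang 1.753 gap 15.3 tilt [-0.     0.001] | wz 0.001 then dx,dy,dz [-0.04 -0.02  2.66]
```

>>> {"method": "play_rows", "body": {
  "increments": [
    [[0, 0, 0.8, 0, 0, 0, 10], [0, 0, 0.8, 0, 0, 0, 10], [0, 0, 0.6, 0, 0, 0, 10], [0, 0, 0.2, 0, 0, 0, 10], [0, 0, 0, 0, 0, 0, 10]]
  ]
}}

```text
time_s: 38.65
tool_pos: [0.438, -0.2574, 0.0481]
tcp_rot: [-2.009, -2.413, -0.0]
wrist_force: [0.2, -0.5, -2.3]
finger_gap: 0.0155
finger_force: 50.0
```

>>> {"method": "play_rows", "body": {
  "increments": [
    [[0, 0, 0.1, 0, 0, 0, 10], [0, 0, 0.05, 0, 0, 0, 10], [0, 0, 0, 0, 0, 0, 10], [0, 0, 0, 0, 0, 0, 10], [0, 0, 0, 0, 0, 0, 10]]
  ]
}}

```text
time_s: 39.15
tool_pos: [0.4385, -0.2586, 0.0454]
tcp_rot: [2.011, 2.413, -0.0]
wrist_force: [0.9, -0.3, -1.7]
finger_gap: 0.0156
finger_force: 50.0
```

Run:
```python
from h import *
plan(.438,-.2585,.0415,1.752); print(get_obs()["wrist_force"],get_obs()["wrist_torque"])
```

```text
t 39.15 pos [ 0.4385 -0.2586  0.0454] ang 1.752 gap 15.6 tilt [ 0. -0.] | wz -0.0 then dx,dy,dz [ 0.01 -0.02  0.15]
[ 0.87212814 -0.29157545 -1.68599935] [-0.06551546  0.03209816 -0.03812534]
```

>>> {"method": "play_rows", "body": {
  "increments": [
    [[0, 0, 0.09, 0, 0, 0, 10], [0, 0, 0, 0, 0, 0, 10], [0, 0, 0.06, 0, 0, 0, 10], [0, 0, 0, 0, 0, 0, 10], [0, 0, 0, 0, 0, 0, 10]]
  ]
}}

```text
time_s: 39.65
tool_pos: [0.4384, -0.2584, 0.0416]
tcp_rot: [-2.012, -2.413, 0.0]
wrist_force: [-1.3, 1.4, 4.6]
finger_gap: 0.0158
finger_force: 50.0
```

>>> {"method": "play_rows", "body": {
  "increments": [
    [[0, 0, 0.02, 0, 0, 0, 10], [0, 0, 0, 0, 0, 0, 10], [0, 0, 0, 0, 0, 0, 10], [0, 0, 0, 0, 0, 0, 10], [0, 0, 0, 0, 0, 0, 10]]
  ]
}}

```text
time_s: 40.15
tool_pos: [0.4385, -0.2584, 0.0416]
tcp_rot: [-2.011, -2.413, 0.0]
wrist_force: [-3.0, 2.6, 8.3]
finger_gap: 0.016
finger_force: 50.0
```

Seated at the expected 0.0416. I'm releasing, lifting and moving clear.

>>> {"method": "play_rows", "body": {
  "increments": [
    [[0, 0, 0, 0, 0, 0, 22], [0, 0, 0, 0, 0, 0, 32], [0, 0, 0, 0, 0, 0, 32], [0, 0, 0, 0, 0, 0, 32], [0, 0, -0.5, 0, 0, 0, 32]]
  ]
}}

```text
time_s: 40.65
tool_pos: [0.4371, -0.2573, 0.052]
tcp_rot: [-2.009, -2.41, 0.0]
wrist_force: [-0.6, 0.3, 0.5]
finger_gap: 0.0315
finger_force: 0.0
```

>>> {"method": "play_rows", "body": {
  "increments": [
    [[0, 0, -0.8, 0, 0, 0, 32], [0, 0, -1, 0, 0, 0, 32], [0, 0, -1, 0, 0, 0, 32], [0.9, 0, -1, 0, 0, 0, 32], [0.9, 0, -1, 0, 0, 0, 32]]
  ]
}}

```text
time_s: 41.15
tool_pos: [0.4302, -0.214, 0.1752]
tcp_rot: [2.012, 2.411, 0.0]
wrist_force: [0.0, -0.0, 0.2]
finger_gap: 0.0323
finger_force: 0.0
```

>>> {"method": "play_rows", "body": {
  "increments": [
    [[0.9, 0, 0, 0, 0, 0, 32], [0.9, 0, 0, 0, 0, 0, 32], [0.9, 0, 0, 0, 0, 0, 32], [0.9, 0, 0, 0, 0, 0, 32], [0.9, 0, 0, 0, 0, 0, 32]]
  ]
}}

```text
time_s: 41.65
tool_pos: [0.4099, -0.1026, 0.1742]
tcp_rot: [2.011, 2.412, 0.001]
wrist_force: [0.4, -0.6, 0.0]
finger_gap: 0.0319
finger_force: 0.0
```

>>> {"method": "play_rows", "body": {
  "increments": [
    [[0.9, 0, 0, 0, 0, 0, 32], [0.9, 0, 0, 0, 0, 0, 32], [0.9, 0, 0, 0, 0, 0, 32], [0, 0, 0, 0, 0, 0, 32], [0, 0, 0, 0, 0, 0, 32]]
  ]
}}

```text
time_s: 42.15
tool_pos: [0.3982, -0.0372, 0.174]
tcp_rot: [2.009, 2.413, 0.0]
wrist_force: [-0.1, 1.3, -0.4]
finger_gap: 0.0319
finger_force: 0.0
```

Run:
```python
from h import *
print(get_obs()["tool_pos"],get_obs()["time_s"]); im=[]
for n in("side","scene"):
    f=grab(n); im.append(f["color"])
    for s in spanners(f,.027):
        if 350<s[1][0][0]<650 and abs(s[1][0][1])<450: print(n,s)
cv2.imwrite("pics/end.png",np.hstack([cv2.resize(im[0][210:325,310:440],(400,360)),cv2.resize(im[1][130:265,190:330],(400,360))]))
```

```text
[ 0.39818114 -0.03715736  0.17404192] 42.15
side (array([405., 256.]), (array([ 580.5, -232.3]), 138.3, 23.6, np.float64(-1.379)))
side (array([395., 268.]), (array([ 536.8, -242. ]), 169.3, 34.2, np.float64(-1.38)))
side (array([383., 281.]), (array([ 490.9, -248.7]), 202.4, 41.8, np.float64(-1.379)))
side (array([368., 299.]), (array([ 436.3, -259.1]), 236.8, 52.7, np.float64(-1.386)))
scene (array([247., 178.]), (array([ 541.6, -240.7]), 167.0, 32.9, np.float64(-1.388)))
scene (array([245., 188.]), (array([ 584.7, -229.4]), 133.6, 22.8, np.float64(-1.402)))
```

View pics/end.png

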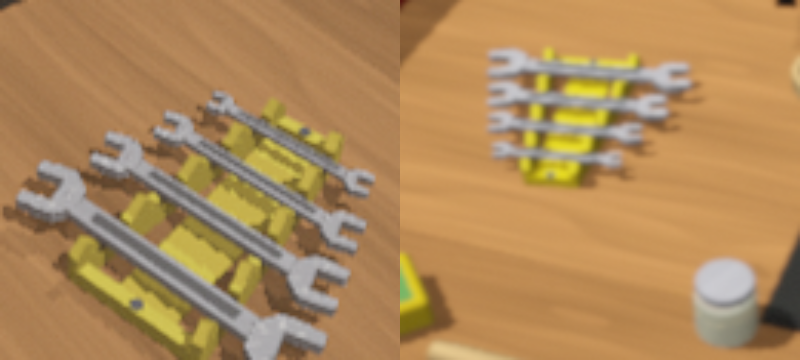

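The two views show all four spanners seated in order, d at the wide end and a at the narrow end. They lie parallel and centred, and the jar is upright.

```bash
python3 -c "
from plant import *
print(job_done())"
```

```text
the job is handed in; nothing more can be done
None
```

All four spanners are in the rack in size order (d at the wide end, then c, b and a), seated, let go and clear of the arm, the jar is upright, and the job was handed in at about 42 s; no verdict came back.

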